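Slide the plate onto the locating pins and wedge it tight

TASK

Slide the plywood plate along the feed deck of the fixture, without lifting it off, until its three holes drop over the locating pins and it lies flat in the nest. Then push the wooden wedge into the slot between the plate's far edge and the slanted cleat until it jams tight. Leave everything else on the table where it is.

Things in the scene. Friction and masses are not known exactly. Their poses are not given: they have to be found in the camera images.
- fixture: Fixed wooden-based fixture on the table. Origin: on the table under the nest's centre; x = feed direction, z up. In its frame, mm: board 12 thick, x -165..100, y -66..66, plus a wing x 36..100, y 65..165 for the wedge. Aluminium guides (z 12..34), inner faces at y 52 and -52: left (+y) one x -165..55, right one x -165..95.
- deck (a point): Middle of the far edge of the grey feed deck, on its top. The deck spans x -160..-64, top at z 20 (fixture frame, mm), between the guides; the plate slides on it along the fixture's +x. Axes as the fixture's.
- nest (a point): Centre of the nest floor (bare board beyond the deck, z 12 in the fixture's frame, 8 mm under the deck). The seated plate's origin comes here. Three fixed steel pins, 12 mm diameter, bevelled tips, tops 7.5 mm above this floor (just under deck level), at x,y = (-30,0), (24,30), (24,-30) mm from here. Axes as the fixture's.
- slot_mouth (a point): On the board in the wide (+y) mouth of the wedge slot, fixture (70,65,12) mm. The slot lies between the seated plate's far edge (x about 60) and the slanted face of the aluminium cleat (z 12..40, y -46..65), which is at x = 69.5 + (y+30)/8 in the fixture's frame; so it narrows towards -y. Axes as the fixture's.
- plate: Loose plywood plate 120 (x) x 100 (y) x 15 mm, 0.15 kg; 17 mm through holes at (-30,0), (24,30), (24,-30). Origin: centre of underside; axes as the fixture's. Starts between the guides (2 mm play a side), 50 to 80 mm short of its place. It rides level on deck and pin tops, then drops 8 mm; seated it has 2.5 mm play each way and its top is 7 mm above the deck.
- push_edge (a point): Middle of the plate's near edge face, 7.5 mm above its underside: push here along the fixture's +x, low down (2 to 6 mm above the deck, so as still to meet the edge after the drop). In the fixture's frame it ends at x = -60 mm; do not push it past -57.
- wedge: Loose smooth wooden wedge, 110 mm long (y), 30 high, 0.06 kg. Origin: underside, mid length. Straight face at x = -10 mm (plate side), other face slants 1 in 8; thin end y = -55 (12 mm thick), thick end y = +55 (26 mm). Lies on the board (fixture z 12), axes about as the fixture's, thin end loose in the slot's mouth, origin at fixture y 90 to 102 mm.
- thick_end (a point): Centre of the wedge's flat thick end face, 15 mm above its underside. Pushed here along the fixture's -y the wedge slides in, shifts the seated plate back against its pins and jams when its origin is at fixture y of about 25 mm (15 to 35), this face at about 80. A push of 6 to 20 N jams it; friction then holds it.
- cup_of_screws: Bystander: squat lidded tub, 61 mm across, 42 high, right of the fixture. Origin: centre of the underside.
- gearmotor: Bystander: yellow gear motor, 140x38x21 mm, right of the fixture. Origin: centre of the underside.
- screwdriver: Bystander: screwdriver with amber handle, 200x28x26 mm, left of the fixture's feed deck. Origin: centre of the underside.
- multimeter: Bystander: hand multimeter lying on its back, 138x70x44 mm, at the right. Origin: centre of the underside.
- wheel: Bystander: rubber-tyred wheel lying flat, 65 mm across, 26 high, at the left. Origin: centre of the underside.
- glue_bottle: Bystander: glue bottle, 36 mm across, 118 high, at the left. Origin: centre of the underside.
Things that resemble listed ones, but are neither listed nor needed, are in the scene too. Leave any green or orange look-alike of the wedge alone.

How it is judged:
On the way, in this order (a step that is already met when the one before it is completed fails the run):
1. the plate has dropped over the pins and lies flat in the nest (z of plate in the frame of fixture below 0.0145 m and horizontal distance between plate and fixture below 0.006 m and angle between plate's own z axis and vertical below 0.03 rad), for 0.2 s.
2. the wedge is jammed in the slot (y of wedge in the frame of fixture below 0.035 m and contact force between wedge and plate above 0.3 N), for 0.2 s.
At the end, for the whole second after the job is handed in: The plate lies flat on the nest floor over all three pins (within 2.5 mm in height, 6 mm in place, tilt under 0.03 rad); the wedge lies flat in the slot, its origin at y 5 to 35 mm of the fixture, aligned within 0.08 rad, pressing on the plate with over 0.3 N; both at rest (all of step 1 and all of step 2 and z of plate in the frame of fixture above 0.0095 m and y of wedge in the frame of fixture above 0.005 m and z of wedge in the frame of fixture below 0.017 m and angle between wedge's own z axis and vertical below 0.06 rad and angle between the y axis of wedge and the y axis of fixture, either way round below 0.08 rad and linear speed of each of plate, wedge below 0.02 m/s); the robot touches nothing.
It fails at once if the plate is lifted off the fixture (more than 15 mm above the deck) (z of plate in the frame of fixture above 0.035 m).
It fails at once if a bystander is shifted by more than 30 mm (distance of any of cup_of_screws, gearmotor, screwdriver, multimeter, wheel, glue_bottle from where it was at the start of the episode above 0.03 m).
It also fails if it takes over 48 s, if anything falls off the work surface, if the arm or the gripper's body presses on something with over 40 N, if the wrist force passes 120 N, or if a joint passes its speed limit or range.

ROBOT

A 7-joint arm with a two-finger parallel gripper is mounted at the origin on the work surface; the furniture and walls round the work are solid. World frame = base frame: x ahead of the robot, y to its left, z up, the work surface at z = 0. Lengths are in m, angles in rad, forces in N, time in s.
With the tool pointing down it reaches from about 0.4 to 0.85 m from the base axis. Payload 10.4 kg.
Tool frame: the origin (TCP) lies at the very end of the fingers, on their centre line; the grasp point (between the pads) lies manip.grip_depth behind it (manip.grip_depth is the distance from the TCP to the grasp point, in m); z points along the fingers, y is the line along which they close (so a half turn about z gives the same grasp; the last joint's range is limited). The gripper opens to 85 mm and grips with 20 to 120 N. Pads are 22 mm wide; open, the fingers measure 114 mm over their backs; the gripper's body (76 mm by 85 mm) begins 54 mm behind the grasp point. The pads swing forward as they close: fully open they stand 13 mm farther back than shut.
Start: joints at [1.195, 0.332, -0.065, 1.46, 0.022, 1.35, -0.088], TCP at [0.216, -0.587, 0.231] pointing down, gripper open.
Joint ranges: [-2.6, 2.6], [-0.5, 2.12], [-1.47, 1.34], [0.16, 2.42], [-1.27, 4.41], [0.06, 2.06], [-2.6, 2.6]. Speed limits (rad/s): [2.22, 2.22, 2.79, 2.79, 3.14, 3.14, 3.14].

INTERFACE

Orientations are given as a unit quaternion [x, y, z, w].
In Python, from workcell import manip gives the robot as it stands.
- The arm moves only by the shell command python3 -m inch 'ROWS' [FORCE]. ROWS is JSON, a list that holds one entry, the list of rows, each a list of 7 numbers: the shift along the world's x, y, z normalised to -1 to 1, where 1 is 0.1 m, then the turn, a rotation vector about the world's x, y, z normalised to -1 to 1, where 1 is 2 rad, then the closure, from -1 (fully open) to 1 (shut), so that 0 is half open. In form: [[[tx, ty, tz, ax, ay, az, fingers], ...]]. A call has 1 to 12 rows; each row is the pose to reach, as a shift and turn from the pose commanded when the call began; what a row does not reach only later rows make up. A row lasts 1/10 s, in which the tool goes at most 50 mm and 8.59 degrees, less where a joint would pass 70% of its speed; a pose out of reach is approached as far as the arm can. A call with a number of a shift or a turn outside -1 to 1 is refused whole. A call with a gripper value outside its range is refused whole. The fingers move at their own pace and stop on an object; FORCE is the grip in N (left out, the last holds). Time passes only in rows, so rows that repeat a pose let the fingers close. It gives the time, the measured TCP pose, the force, the opening and the grip force at its end, in the units of the state.
- manip.observe(): the state, without advancing time (a new reading comes with each control period).
- manip.snapshot(name): name is "scene" or "top" or "wrist"; returns a dict with "frame" (384x512x3 uint8, red, green, blue), "range_z" (384x512 float32, m along the optical axis (not along the pixel's ray), 0 where there is no reading), "intrinsics" (3x3 intrinsics, pixels), "rvec" (rotation vector, rad) and "tvec" (3), from world to camera coordinates, as OpenCV has them; the wrist camera has in their place "tool_from_camera" (4x4, takes a point from camera to tool coordinates, whose origin is the TCP and whose axes are the flange's). Camera axes: x right, y down, z forward; pixel columns grow to the right and rows downward; lengths in m; the calibration is good to about 2 mm. The wrist camera is an equidistant fisheye: a pixel r from the principal point sees the ray r / f radians off the axis. A picture is of the moment at which its call begins: read the wrist's pose just before it.
- manip.sign_off(): hands the job in; it is judged then, once.
The state is a dict: "time": time; "qpos": joint angles; "qd": joint speeds; "tau": joint torques, N m; "tool_pos": TCP position; "tcp_rot": TCP orientation; "contact_force": force on the tool from outside, world axes, zero at the start; "moment": the same for the moment, N m; "opening": finger opening in m; "grasp_force": force on a finger pad.
Only numpy, scipy, OpenCV 4.12 (cv2) and the standard library are available. Lean on these libraries where they do the work, as an engineer would, in place of code of your own. Each camera call takes 0.05 s, during which the arm holds its last target. There are 200 camera calls.

## Working session

There is one attempt and no reset: what is moved stays moved. The work goes in short steps, Python scripts to look and compute and a shell command to move; the robot and the scene stay as the last step left them, time stands still between calls to the robot, and variables do not carry over. Pictures are saved under pics/ and viewed, at most 10 in all, crops included, and the job is handed in when it is done.

```bash
mkdir -p pics
cat > h.py <<'E'
import numpy as np,cv2
from workcell import manip
def snap(n,f):
    s=manip.snapshot(n); cv2.imwrite(f'pics/{f}.png',cv2.cvtColor(s['frame'],cv2.COLOR_RGB2BGR)); np.savez(f'pics/{f}.npz',**s); return s
def ray(s,px,z=None):
    """pixel list -> world points on plane z (or by depth)"""
    K=s['intrinsics'];R=cv2.Rodrigues(s['rvec'])[0];t=s['tvec'].reshape(3);o=-R.T@t;out=[]
    for u,v in px:
        d=R.T@np.linalg.inv(K)@[u,v,1]
        k=(z-o[2])/d[2] if z is not None else s['range_z'][int(v),int(u)]
        out.append(o+k*d)
    return np.array(out)
E
python3 - <<'E'
from h import *
o=manip.observe();print(o,manip.grip_depth)
a=snap('top','top1');b=snap('scene','scene1')
import cv2
cv2.imwrite('pics/both.png',cv2.resize(np.hstack([cv2.imread('pics/top1.png'),cv2.imread('pics/scene1.png')]),(800,300)))
for s in(a,b):print(s['intrinsics'],-cv2.Rodrigues(s['rvec'])[0].T@s['tvec'].reshape(3))
E
```

```text
{'time': 0.0, 'qpos': array([ 1.19541615,  0.33290961, -0.06471972,  1.46093421,  0.02156876,
        1.34991265, -0.08850735]), 'qd': array([-5.70872558e-04,  7.61390412e-05, -1.29212264e-03,  8.49027205e-04,
        2.77826762e-04, -8.95717476e-04, -1.39670803e-03]), 'tau': array([-3.66162949e-04, -6.25449371e+01,  4.87518171e-02, -3.91598010e+01,
        1.61294936e-02,  1.00941470e-02, -2.89423065e-05]), 'tool_pos': array([ 0.21582695, -0.58614802,  0.2304958 ]), 'tcp_rot': array([ 9.84481079e-01,  1.75489216e-01, -1.44142059e-04, -7.20677711e-04]), 'contact_force': array([-0.1036762 , -0.45699555,  0.2160851 ]), 'moment': array([-0.02302056,  0.00102403, -0.00754312]), 'grasp_force': 0.0, 'opening': 0.08565218922744523} 0.0187
[[392.37650338   0.         259.42113233]
 [  0.         392.37650338 192.03536209]
 [  0.           0.           1.        ]] [ 0.51229008 -0.05500047  1.13232813]
[[453.02412816   0.         243.9066962 ]
 [  0.         453.02412816 189.15096923]
 [  0.           0.           1.        ]] [-0.35809766  0.81062944  0.7406583 ]
```

View pics/top1.png

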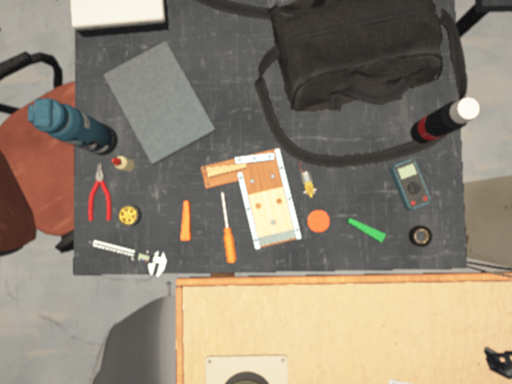

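View pics/scene1.png

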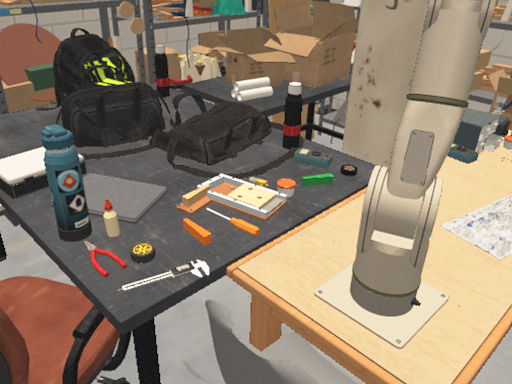

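The top view shows the fixture at about (268,200), feed direction up the image. The wedge is the natural-wood piece on the wing at about (222,172). Its look-alikes are the orange one at (185,220) and the green one at (367,230), both off the fixture. I'll check with one close crop.

Run:
```python
from h import *
s=np.load('pics/top1.npz'); im=cv2.imread('pics/top1.png')
c=im[140:260,190:320]; cv2.imwrite('pics/c1.png',cv2.resize(c,None,fx=5,fy=5,interpolation=cv2.INTER_CUBIC))
px=[(215,230),(270,222),(252,221),(268,205),(268,178),(208,184),(225,172),(248,158),(297,225),(400,300)]
print(np.c_[px,ray(s,px)].round(4))
```

```text
[[ 2.150e+02  2.300e+02  4.680e-01  8.220e-02  3.400e-03]
 [ 2.700e+02  2.220e+02  4.885e-01 -7.570e-02  2.010e-02]
 [ 2.520e+02  2.210e+02  4.924e-01 -2.510e-02  3.140e-02]
 [ 2.680e+02  2.050e+02  5.363e-01 -7.070e-02  3.450e-02]
 [ 2.680e+02  1.780e+02  6.141e-01 -7.240e-02  1.270e-02]
 [ 2.080e+02  1.840e+02  5.998e-01  9.950e-02  1.400e-02]
 [ 2.250e+02  1.720e+02  6.305e-01  4.790e-02  4.070e-02]
 [ 2.480e+02  1.580e+02  6.687e-01 -1.710e-02  4.110e-02]
 [ 2.970e+02  2.250e+02  4.791e-01 -1.508e-01  3.110e-02]
 [ 4.000e+02  3.000e+02  2.616e-01 -4.398e-01  3.100e-03]]
```

View pics/c1.png

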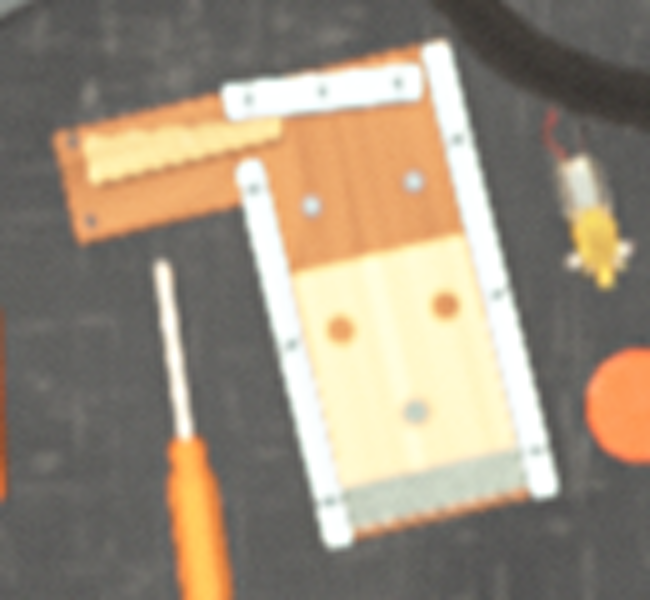

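The crop shows the wedge (280,130)-(90,160) on the wing, between look-alikes that are off the fixture. The pins are at (311,206) and (413,182). The plate runs from its far edge (290,272)-(465,233) to its near edge (340,488)-(522,447). Next I'll fit the fixture frame.

Run:
```python
from h import *
s=np.load('pics/top1.npz'); b=np.load('pics/scene1.npz')
f=lambda l,z: ray(s,[(u/5+190-.4,v/5+140-.4) for u,v in l],z)
P=[((311,206),(24,30),.0195),((413,182),(24,-30),.0195),((55,133),(100,165),.012),((80,243),(36,165),.012),((272,530),None,0)][:4]
W=np.array([f([p[0]],p[2])[0] for p in P]);F=np.array([p[1] for p in P])/1e3
A,_=cv2.estimateAffinePartial2D(F,W[:,:2],ransacReprojThreshold=.02)
sc=np.hypot(A[0,0],A[1,0]);yaw=np.arctan2(A[1,0],A[0,0]);c,n=np.cos(yaw),np.sin(yaw);R=np.array([[c,-n],[n,c]])
t=W[:,:2].mean(0)-R@F.mean(0)
print('scale',sc,'yaw',np.degrees(yaw),'org',t)
inv=lambda p:((p[:,:2]-t)@R*1e3).round(1)
print('res',inv(W)-F*1e3)
print('plate far',inv(f([(290,272),(465,233)],.035)),'near',inv(f([(340,488),(522,447)],.035)))
print('wedge',inv(f([(280,120),(280,137),(85,138),(93,185)],.042)))
print('guide ends L far, R far, L near',inv(f([(250,162),(437,44),(337,545),(543,492)],.034)))
np.savez('fix.npz',R=R,t=t,yaw=yaw)
for nm,q in dict(pushstart=(-150,0),pushend=(-60,0),wedge=(73,185),wend=(73,80)).items(): print(nm,(t+R@np.array(q)/1e3).round(4))
# two-view height check: pin tops / wedge corner predicted in the scene view
for q in [(24,30,19.5),(100,165,12),(55,55,34),(85,151,42)]:
    w=np.r_[t+R@np.array(q[:2])/1e3,q[2]/1e3]
    print(q,w.round(3),cv2.projectPoints(w,b['rvec'],b['tvec'],b['intrinsics'],None)[0].ravel().round(1))
im=cv2.imread('pics/scene1.png')[165:225,170:300];cv2.imwrite('pics/c2.png',cv2.resize(im,None,fx=6,fy=6,interpolation=cv2.INTER_CUBIC))
```

```text
Traceback (most recent call last):
cv2.error: OpenCV(4.12.0) /io/opencv/modules/calib3d/src/ptsetreg.cpp:1108: error: (-215:Assertion failed) count >= 0 && to.checkVector(2) == count in function 'estimateAffinePartial2D'
```

Run:
```python
from h import *
s=np.load('pics/top1.npz'); b=np.load('pics/scene1.npz')
f=lambda l,z: ray(s,[(u/5+190-.4,v/5+140-.4) for u,v in l],z)
P=[((311,206),(24,30),.0195),((413,182),(24,-30),.0195),((55,133),(100,165),.012),((80,243),(36,165),.012)]
W=np.array([f([p[0]],p[2])[0] for p in P]);F=np.array([p[1] for p in P])/1e3
A,_=cv2.estimateAffinePartial2D(F.copy(),W[:,:2].copy(),ransacReprojThreshold=.02)
sc=np.hypot(A[0,0],A[1,0]);yaw=np.arctan2(A[1,0],A[0,0]);c,n=np.cos(yaw),np.sin(yaw);R=np.array([[c,-n],[n,c]])
t=W[:,:2].mean(0)-R@F.mean(0)
print('scale',sc,'yaw',np.degrees(yaw),'org',t)
inv=lambda p:((p[:,:2]-t)@R*1e3).round(1)
print('res',inv(W)-F*1e3)
print('plate far',inv(f([(290,272),(465,233)],.035)),'near',inv(f([(340,488),(522,447)],.035)))
print('wedge',inv(f([(280,120),(280,137),(85,138),(93,185)],.042)))
print('guide ends L far, R far, L near',inv(f([(250,162),(437,44),(337,545),(543,492)],.034)))
np.savez('fix.npz',R=R,t=t,yaw=yaw)
for nm,q in dict(pushstart=(-150,0),pushend=(-60,0),wedge=(73,185),wend=(73,80)).items(): print(nm,(t+R@np.array(q)/1e3).round(4))
for q in [(24,30,19.5),(100,165,12),(55,55,34),(85,151,42)]:
    w=np.r_[t+R@np.array(q[:2])/1e3,q[2]/1e3]
    u=cv2.projectPoints(w,b['rvec'],b['tvec'],b['intrinsics'],None)[0].ravel()
    print(q,w.round(3),u.round(1),'crop',((u-[170,165]+.4)*6).round())
im=cv2.imread('pics/scene1.png')[165:225,170:300];cv2.imwrite('pics/c2.png',cv2.resize(im,None,fx=6,fy=6,interpolation=cv2.INTER_CUBIC))
```

```text
scale 0.9918781865776642 yaw 12.45273216281569 org [ 0.58910399 -0.06126545]
res [[ 0.4  0.6]
 [ 0.2  1. ]
 [ 0.3 -1. ]
 [-0.8 -0.7]]
plate far [[-10.3  50.6]
 [-11.9 -49.9]] near [[-134.    51.3]
 [-135.4  -52.6]]
wedge [[ 73.3  36.2]
 [ 64.   38.4]
 [ 89.  144.6]
 [ 62.2 146.2]]
guide ends L far, R far, L near [[  55.2   58.2]
 [  95.7  -59.8]
 [-164.3   60.2]
 [-162.4  -58.1]]
pushstart [ 0.4426 -0.0936]
pushend [ 0.5305 -0.0742]
wedge [0.6205 0.1351]
wend [0.6431 0.0326]
(24, 30, 19.5) [ 0.606 -0.027  0.02 ] [221.5 193.6] crop [311. 174.]
(100, 165, 12) [0.651 0.121 0.012] [175.9 206. ] crop [ 38. 249.]
(55, 55, 34) [0.631 0.004 0.034] [209.1 190. ] crop [237. 153.]
(85, 151, 42) [0.64  0.105 0.042] [182.2 197.2] crop [ 75. 196.]
```

View pics/c2.png

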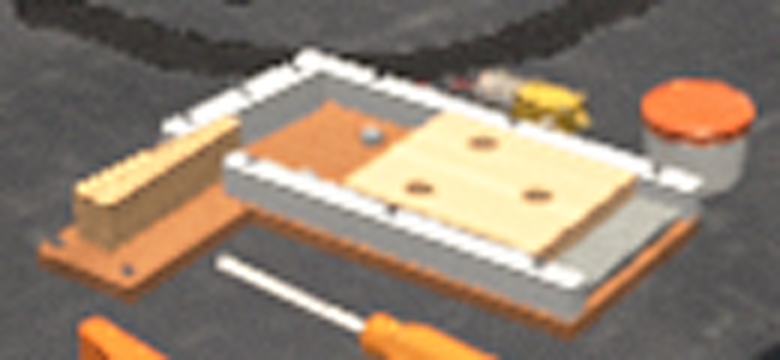

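The predicted points match the scene view to about 1 px: wing corner (40,248), guide end (230,155), wedge corner (75,190). So the heights hold. Now I'll move behind the plate with the gripper shut, swinging in high.

```bash
python3 -m inch '[[[0.2,0.49,0,0,0,-0.034,1],[0.41,0.98,0,0,0,-0.068,1],[0.41,0.98,0,0,0,-0.068,1]]]' 40
python3 -m inch '[[[0.2,0.49,0,0,0,0,1],[0.41,0.98,0,0,0,0,1],[0.41,0.98,0,0,0,0,1]]]'
python3 -m inch '[[[0.2,0.49,0,0,0,0,1],[0.41,0.98,0,0,0,0,1],[0.41,0.98,0,0,0,0,1]]]'
python3 -m inch '[[[0.2,0.49,0,0,0,0,1],[0.41,0.98,0,0,0,0,1],[0.41,0.98,0,0,0,0,1]]]'
python3 -m inch '[[[0.2,0.49,0,0,0,0,1],[0.43,0.98,0,0,0,0,1],[0.43,0.98,-0.4,0,0,0,1],[0.43,0.98,-0.8,0,0,0,1],[0.43,0.98,-0.8,0,0,0,1]]]'
python3 -c "
from h import *
o=manip.observe();print(o['tool_pos'],o['tcp_rot'],np.degrees(2*np.arctan2(o['tcp_rot'][1],o['tcp_rot'][0])))"
```

```text
time: 0.4
tool_pos: [0.2605, -0.4835, 0.2312]
tcp_rot: [0.994, 0.11, 0.001, -0.001]
contact_force: [0.4, -0.6, -0.2]
opening: 0.0438
grasp_force: 0.0
time: 0.7
tool_pos: [0.3009, -0.3856, 0.2314]
tcp_rot: [0.994, 0.112, 0.0, -0.0]
contact_force: [-0.3, -0.2, -0.2]
opening: 0.0005
grasp_force: 0.0
time: 1.0
tool_pos: [0.3414, -0.2877, 0.2315]
tcp_rot: [0.994, 0.112, 0.0, -0.0]
contact_force: [0.1, -0.5, 0.4]
opening: -0.0
grasp_force: 0.0
time: 1.3
tool_pos: [0.382, -0.1897, 0.2316]
tcp_rot: [0.994, 0.112, 0.0, -0.0]
contact_force: [0.2, -0.3, 0.1]
opening: 0.0001
grasp_force: 0.0
time: 1.8
tool_pos: [0.42, -0.0961, 0.1472]
tcp_rot: [0.994, 0.109, -0.004, -0.002]
contact_force: [0.4, 0.1, 0.5]
opening: -0.0003
grasp_force: 0.0
[ 0.41997851 -0.09612553  0.14724869] [ 0.99408707  0.10851385 -0.00360505 -0.00162654] 12.459403613857987
```

```bash
python3 -m inch '[[[0.1,0,-0.3,0,0,0,1],[0.1,0,-0.6,0,0,0,1],[0.1,0,-0.9,0,0,0,1],[0.1,0,-0.9,0,0,0,1],[0.1,0,-0.9,0,0,0,1]]]'
python3 - <<'E'
from h import *
d=np.load('fix.npz');o=manip.observe()
print(((o['tool_pos'][:2]-d['t'])@d['R']*1e3).round(1),o['tool_pos'].round(4),o['tcp_rot'].round(3))
E
```

```text
time: 2.3
tool_pos: [0.4337, -0.0971, 0.0629]
tcp_rot: [0.994, 0.108, 0.0, 0.0]
contact_force: [-1.0, 0.2, 0.2]
opening: -0.0001
grasp_force: 0.0
[-159.5   -1.5] [ 0.4337 -0.0971  0.0629] [0.994 0.108 0.    0.   ]
```

```bash
python3 -m inch '[[[0,0.01,-0.2,0,0,0,1],[0,0.01,-0.38,0,0,0,1],[0,0.01,-0.38,0,0,0,1],[0,0.01,-0.38,0,0,0,1]]]'
python3 -m inch '[[[0.05,0.011,0,0,0,0,1],[0.1,0.022,0,0,0,0,1],[0.15,0.032,0,0,0,0,1],[0.2,0.043,0,0,0,0,1],[0.2,0.043,0,0,0,0,1]]]'
python3 - <<'E'
from h import *
d=np.load('fix.npz');o=manip.observe()
print(((o['tool_pos'][:2]-d['t'])@d['R']*1e3).round(1),o['tool_pos'].round(4),o['contact_force'])
s=snap('top','top2');im=cv2.imread('pics/top2.png')[140:260,190:320];cv2.imwrite('pics/c3.png',cv2.resize(im,None,fx=5,fy=5,interpolation=cv2.INTER_CUBIC))
E
```

```text
time: 2.7
tool_pos: [0.4341, -0.096, 0.0252]
tcp_rot: [0.994, 0.108, 0.001, 0.0]
contact_force: [0.0, 0.2, -0.4]
opening: 0.0001
grasp_force: 0.0
time: 3.2
tool_pos: [0.4538, -0.0909, 0.0235]
tcp_rot: [0.994, 0.108, 0.0, -0.0]
contact_force: [-0.2, 0.4, -0.5]
opening: -0.0001
grasp_force: 0.0
[-138.5    0.2] [ 0.4538 -0.0909  0.0235] [-0.17687878  0.37496433 -0.53735203]
```

View pics/c3.png

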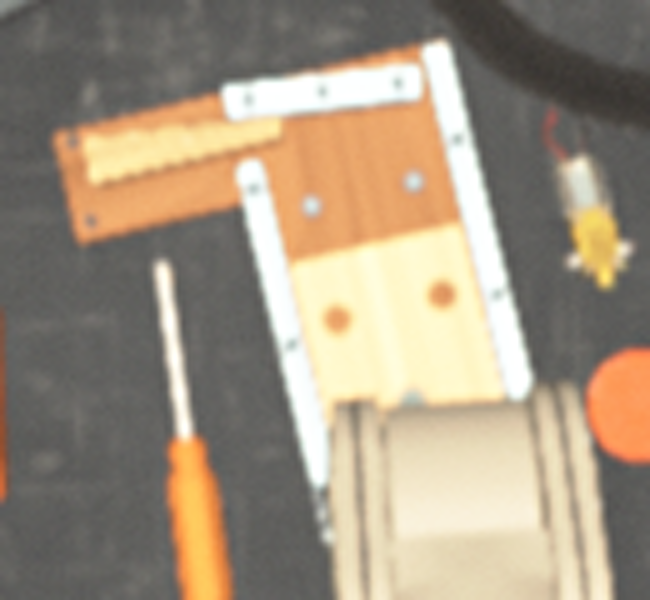

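The plate has slid about 6 mm: its far edge is now at (290,262)-(462,223), and it stays square. Pushing on.

```bash
python3 -m inch '[[[0.06,0.013,0,0,0,0,1],[0.12,0.027,0,0,0,0,1],[0.18,0.04,0,0,0,0,1],[0.24,0.053,0,0,0,0,1],[0.3,0.066,0,0,0,0,1],[0.36,0.08,0,0,0,0,1],[0.42,0.093,0,0,0,0,1],[0.48,0.106,0,0,0,0,1],[0.53,0.117,0,0,0,0,1],[0.57,0.126,0,0,0,0,1],[0.57,0.126,0,0,0,0,1]]]'
python3 - <<'E'
from h import *
d=np.load('fix.npz');o=manip.observe()
print(((o['tool_pos'][:2]-d['t'])@d['R']*1e3).round(1),o['tool_pos'].round(4),o['contact_force'])
s=snap('top','top3');im=cv2.imread('pics/top3.png')[140:260,190:320];cv2.imwrite('pics/c4.png',cv2.resize(im,None,fx=5,fy=5,interpolation=cv2.INTER_CUBIC))
E
```

```text
time: 4.35
tool_pos: [0.5106, -0.0783, 0.0234]
tcp_rot: [0.994, 0.108, 0.0, -0.0]
contact_force: [-0.2, 0.2, 0.1]
opening: 0.0001
grasp_force: 0.0
[-80.3   0.2] [ 0.5106 -0.0783  0.0234] [-0.20130194  0.2479169   0.13186624]
```

View pics/c4.png

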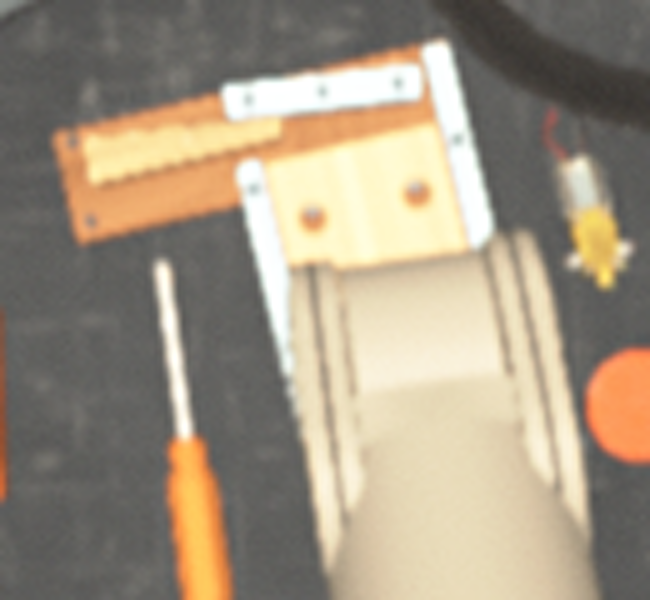

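The pins show at the upper edge of the holes, (313,216) and (416,192), so the plate is a few mm short. I'll creep forward and watch the height of the plate top by depth.

```bash
cat > st.py <<'E'
from h import *
d=np.load('fix.npz');o=manip.observe();s=manip.snapshot('top')
tz=[]
for x,y in [(45,30),(45,0),(45,-30),(5,30),(5,-30)]:
    w=np.r_[d['t']+d['R']@np.array([x,y])/1e3,.03]
    u=cv2.projectPoints(w,s['rvec'],s['tvec'],s['intrinsics'],None)[0].ravel().round()
    tz.append(np.median([ray(s,[u+[i,j]])[0][2] for i in(-1,0,1) for j in(-1,0,1)]))
print('tcp',((o['tool_pos'][:2]-d['t'])@d['R']*1e3).round(1),o['tool_pos'][2].round(4),'F',o['contact_force'].round(1),'plate top mm',(np.array(tz)*1e3).round(1))
E
python3 st.py
python3 -m inch '[[[0.015,0.003,0,0,0,0,1],[0.03,0.006,0,0,0,0,1],[0.03,0.006,0,0,0,0,1]]]' >/dev/null; python3 st.py
python3 -m inch '[[[0.01,0.002,0,0,0,0,1],[0.01,0.002,0,0,0,0,1]]]' >/dev/null; python3 st.py
```

```text
tcp [-80.7   0.2] 0.0234 F [-0.1 -0.1 -0.1] plate top mm [33.7 32.8 33.  32.7 30.5]
tcp [-77.9  -0. ] 0.0234 F [-0.6 -0.6 -0.1] plate top mm [33.  33.5 34.6 32.7 32.7]
tcp [-76.9   0. ] 0.0233 F [-0.8 -1.   1.2] plate top mm [34.9 33.  33.7 33.4 33.7]
```

```bash
for i in 1 2 3; do python3 -m inch '[[[0.01,0.002,0,0,0,0,1],[0.01,0.002,0,0,0,0,1]]]' >/dev/null; python3 st.py; done
```

```text
tcp [-75.7   0.1] 0.0233 F [-0.1 -0.2  0.4] plate top mm [33.2 31.8 32.2 33.7 32.3]
tcp [-74.5   0. ] 0.0234 F [-0.5  0.3 -0.3] plate top mm [25.4 25.2 25.7 28.2 26.2]
tcp [-73.7  -0. ] 0.0234 F [-0.5  0.1  0.6] plate top mm [26.9 25.6 26.2 26.6 25.4]
```

The top fell from about 33 to 26 mm at all five points, so the plate is in the nest. I'll back off, lift, and go round to the wedge's thick end, checking the nest on the way.

```bash
python3 -m inch '[[[-0.1,-0.022,0,0,0,0,1],[-0.15,-0.032,0.2,0,0,0,1],[-0.15,-0.032,0.6,0,0,0,1],[-0.15,-0.032,0.9,0,0,0,1],[-0.15,-0.032,0.9,0,0,0,1]]]' |head -2
python3 -m inch '[[[0.2,0.4,0,0,0,0,1],[0.4,0.8,0,0,0,0,1],[0.5,1,0,0,0,0,1],[0.5,1,0,0,0,0,1]]]'|head -2
python3 -m inch '[[[0.2,0.4,0,0,0,0,1],[0.4,0.8,0,0,0,0,1],[0.6,1,0,0,0,0,1],[0.6,1,0,0,0,0,1]]]'|head -2
python3 -m inch '[[[0.08,0.2,0,0,0,0,1],[0.08,0.2,0,0,0,0,1],[0.08,0.2,0,0,0,0,1]]]'
python3 st.py
python3 - <<'E'
from h import *
s=snap('top','top4');im=cv2.imread('pics/top4.png')[140:260,190:320];cv2.imwrite('pics/c5.png',cv2.resize(im,None,fx=5,fy=5,interpolation=cv2.INTER_CUBIC))
E
```

```text
time: 6.3
tool_pos: [0.5037, -0.0809, 0.1173]
time: 6.7
tool_pos: [0.5519, 0.0235, 0.1127]
time: 7.1
tool_pos: [0.6123, 0.1224, 0.1125]
time: 7.4
tool_pos: [0.6194, 0.1382, 0.1128]
tcp_rot: [0.994, 0.108, -0.001, 0.0]
contact_force: [0.3, -0.1, 0.3]
opening: -0.0002
grasp_force: 0.0
tcp [ 72.5 188.2] 0.1128 F [ 0.3 -0.1  0.3] plate top mm [25.7 26.3 24.9 24.5 26.9]
```

View pics/c5.png

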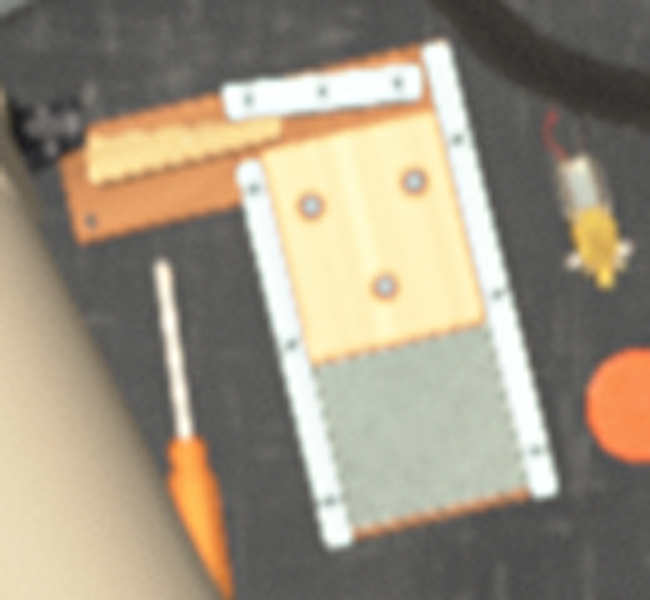

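The plate is seated with the pins centred in its holes at (311,206), (413,181) and (385,287). I'll descend beside the thick end and push along the fixture's -y.

```bash
python3 -m inch '[[[0.01,0.02,-0.4,0,0,0,1],[0.01,0.02,-0.8,0,0,0,1],[0.01,0.02,-0.87,0,0,0,1],[0.01,0.02,-0.87,0,0,0,1]]]' |head -2; python3 st.py
python3 -m inch '[[[0.022,-0.1,0,0,0,0,1],[0.043,-0.2,0,0,0,0,1],[0.065,-0.3,0,0,0,0,1],[0.086,-0.39,0,0,0,0,1],[0.108,-0.49,0,0,0,0,1],[0.13,-0.59,0,0,0,0,1],[0.13,-0.59,0,0,0,0,1]]]'; python3 st.py
```

```text
time: 7.9
tool_pos: [0.6202, 0.1405, 0.0257]
tcp [ 73.9 190.3] 0.0257 F [0.1 0.2 0.1] plate top mm [25.8 25.9 25.4 25.6 25.8]
time: 8.65
tool_pos: [0.6344, 0.0801, 0.0262]
tcp_rot: [0.994, 0.107, -0.0, 0.001]
contact_force: [0.1, -1.2, -0.3]
opening: -0.0001
grasp_force: 0.0
tcp [ 74.8 128.2] 0.0262 F [ 0.1 -1.2 -0.3] plate top mm [25.4 24.8 26.6 25.7 24.3]
```

```bash
python3 -m inch '[[[0.018,-0.08,0,0,0,0,1],[0.034,-0.16,0,0,0,0,1],[0.05,-0.24,0,0,0,0,1],[0.05,-0.24,0,0,0,0,1]]]'|grep force; python3 st.py
python3 -m inch '[[[0.006,-0.03,0,0,0,0,1],[0.006,-0.03,0,0,0,0,1]]]'|grep force; python3 st.py
python3 - <<'E'
from h import *
s=snap('scene','sc2');im=cv2.imread('pics/sc2.png')[165:225,170:300];cv2.imwrite('pics/c6.png',cv2.resize(im,None,fx=6,fy=6,interpolation=cv2.INTER_CUBIC))
E
```

```text
contact_force: [-0.7, 0.0, -0.7]
grasp_force: 0.0
tcp [ 74.4 104.5] 0.0262 F [-0.7  0.  -0.7] plate top mm [26.4 26.9 26.8 25.7 25.8]
contact_force: [-0.3, 0.9, -0.0]
grasp_force: 0.1
tcp [ 74.5 103.2] 0.0264 F [-0.3  0.9 -0. ] plate top mm [24.9 26.1 25.4 26.2 27.8]
```

View pics/c6.png

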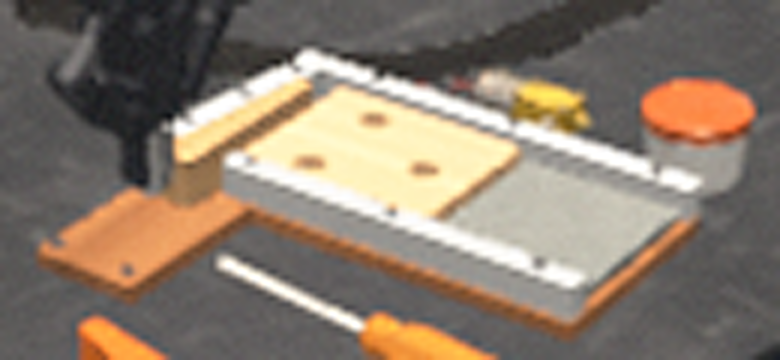

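The wedge is in the slot, with its thick end at about (195,180) and the finger against it. I'll push in small steps until the force rises to around 12 N.

```bash
for i in 1 2 3; do python3 -m inch '[[[0.006,-0.03,0,0,0,0,1],[0.006,-0.03,0,0,0,0,1]]]'|grep contact; done; python3 st.py
```

```text
contact_force: [-1.5, 1.2, 0.2]
contact_force: [-1.1, 2.4, 0.5]
contact_force: [-1.4, 2.5, -0.3]
tcp [74.2 94. ] 0.0263 F [-1.4  2.5 -0.3] plate top mm [25.  25.4 26.3 24.6 25.8]
```

```bash
for i in 1 2 3; do python3 -m inch '[[[0.004,-0.02,0,0,0,0,1],[0.004,-0.02,0,0,0,0,1]]]'|grep contact; done; python3 st.py
```

```text
contact_force: [-2.6, 4.7, 1.0]
contact_force: [-4.7, 7.8, 1.3]
contact_force: [-4.5, 12.8, 1.2]
tcp [74.  92.3] 0.0264 F [-4.5 12.8  1.2] plate top mm [ 27.3  26.8  26.1 437.2  25.3]
```

It's jammed at about 13 N with the end face near y 79. I'll retreat along +y, lift, and look.

```bash
python3 -m inch '[[[-0.03,0.12,0,0,0,0,1],[-0.09,0.4,0,0,0,0,1],[-0.13,0.6,0,0,0,0,1],[-0.15,0.8,0.4,0,0,0,1],[-0.15,0.8,0.9,0,0,0,1],[-0.15,0.8,0.9,0,0,0,1],[-0.15,0.8,0.9,0,0,0,1]]]'; python3 st.py
python3 - <<'E'
from h import *
s=snap('top','top5');im=cv2.imread('pics/top5.png')[140:260,190:320];cv2.imwrite('pics/c7.png',cv2.resize(im,None,fx=5,fy=5,interpolation=cv2.INTER_CUBIC))
E
```

```text
time: 11.45
tool_pos: [0.6288, 0.1201, 0.1178]
tcp_rot: [0.994, 0.108, 0.002, 0.001]
contact_force: [-0.7, -0.6, -1.1]
opening: 0.0002
grasp_force: 0.0
tcp [ 77.9 168.5] 0.1178 F [-0.7 -0.6 -1.1] plate top mm [25.7 26.1 26.2 27.5 27.1]
```

View pics/c7.png

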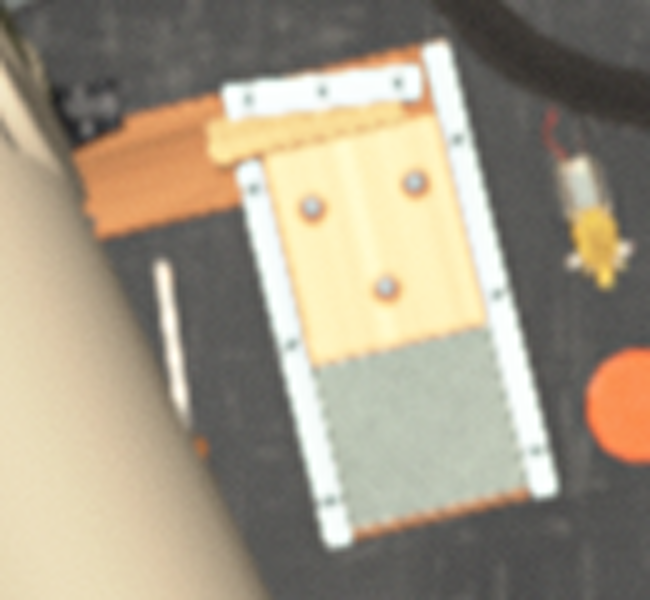

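The wedge runs from (210,140) to (405,115), hard between plate and cleat. The plate is flat and shifted back against its pins, and the arm is clear.

```bash
python3 -c "
from workcell import manip
print(manip.sign_off())"
```

```text
the job is handed in; nothing more can be done
None
```

The plate is seated over all three pins and the wedge is jammed in its slot (pushed to about 13 N); I handed the job in with the arm clear at about 11.5 s, and no verdict came back.

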